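Clamp the salami in the slicing cradle

ROBOT

A 7-joint arm with a two-finger parallel gripper is mounted at the origin on a cart in front of the work surface, level with it; the furniture and walls round the work are solid. World frame = base frame: x ahead of the robot, y to its left, z up, the work surface at z = 0. Lengths are in mm, angles in rad, forces in N, time in s.
With the tool pointing down it reaches from about 375 to 925 mm from the base axis. Payload 3.1 kg.
Tool frame: the origin (TCP) lies at the very end of the fingers, on their centre line; the grasp point (between the pads) lies robot.pinch_z behind it (robot.pinch_z is the distance from the TCP to the grasp point, in mm); z points along the fingers, y is the line along which they close (so a half turn about z gives the same grasp; the last joint's range is limited). The gripper opens to 85 mm and grips with 20 to 120 N. Pads are 22 mm wide; open, the fingers measure 114 mm over their backs; the gripper's body (76 mm by 85 mm) begins 54 mm behind the grasp point. The pads swing forward as they close: fully open they stand 13 mm farther back than shut.
Start: joints at [-1.206, 0.383, 0.044, 1.598, -0.018, 1.161, -0.05], TCP at [290.175, 581.637, 231.269] pointing down, gripper open.
Joint ranges: [-2.61, 2.61], [-0.41, 2.15], [-1.48, 1.57], [0, 2.5], [-1.57, 4.71], [0.05, 1.97], [-2.85, 2.85]. Speed limits (rad/s): [2.79, 2.79, 3.14, 3.14, 3.14, 3.14, 3.14].

INTERFACE

Orientations are given as a rotation vector (axis times angle).
In Python, from rig import robot, vision gives the robot as it stands. The module is installed in compiled form; this text tells all that it offers.
- The arm moves only by the tool carry_out, never from a script. Its argument "increments" is a list of rows, each a list of 5 numbers: the opening, from 0 (shut) to 1 (fully open), then the shift along the tool's x, y, z in mm, then the turn about the tool's z in rad. In form: [[hand, tx, ty, tz, roll], ...]. A call has 1 to 10 rows; each row shifts and turns the commanded pose from where the row before left it, along the tool's axes as they then stand; what a row does not reach is not made up. A row lasts 1/12 s, in which the tool goes at most 41.7 mm and 7.16 degrees, less where a joint would pass 70% of its speed; a pose out of reach is approached as far as the arm can. A call with a gripper value outside its range is refused whole. The fingers move at their own pace and stop on an object; the grip force is fixed at half the most. Time passes only in rows, so rows that do not move let the fingers close. It gives the time, the measured TCP pose, the force, the opening and the grip force at its end, in the units of the state.
- robot.sense(): the state, without advancing time (a new reading comes with each control period).
- vision.capture(name): name is "scene" or "top" or "wrist"; returns (picture, depth): 400x640x3 uint8, blue, green, red; 400x640 float32, mm along the optical axis (not along the pixel's ray), 0 where there is no reading.
- vision.calibration(name): a dict with "K" (3x3 intrinsics, pixels), "k1" (the pictures are not rectified: a ray, as slopes to the right and down, at radius r is drawn at 1 + k1 r^2 times it, then the intrinsics apply), "R" (3x3) and "t" (3): a world point X has camera coordinates R X + t; the wrist camera has in their place "hand_eye" (4x4, takes a point from camera to tool coordinates, whose origin is the TCP and whose axes are the flange's). Camera axes: x right, y down, z forward; pixel columns grow to the right and rows downward; lengths in mm; the calibration is good to about 2 mm. A picture is of the moment at which its call begins: read the wrist's pose just before it. calibration takes no time and is no camera call.
- robot.close_job(): hands the job in; it is judged then, once.
The state is a dict: "clock": time; "qpos": joint angles; "qd": joint speeds; "effort": joint torques, N m; "eef_pos": TCP position; "tcp_rot": TCP orientation; "contact_force": force on the tool from outside, world axes, zero at the start; "ft_torque": the same for the moment, N m; "finger_gap": finger opening in mm; "grasp_force": force on a finger pad.
Only numpy, scipy, OpenCV 4.12 (cv2) and the standard library are available. Lean on these libraries where they do the work, as an engineer would, in place of code of your own. Each camera call takes 0.05 s, during which the arm holds its last target. There are 200 camera calls.

TASK

Without picking anything up, push the long salami along the trough of the wooden slicing cradle until its end rests against the white end stop. Then push the red-handled clamp lever over past its centre so that it snaps down and clamps the salami there, and move clear; leave the other things where they are.

Things in the scene. Friction and masses are not known exactly. Their poses are not given: they have to be found in the camera images.
- cradle: beech slicing cradle, fixed to the worktop: board 140 (x) x 310 (y) x 12 mm, origin at the centre of its underside, yaw varies. On it a trough along its y axis at x = 0: floor 12 mm above the worktop, two wooden rails 40 mm apart inside, 10 mm thick, tops 24 mm above the worktop; open at the -y end. The clamp's steel bracket (26 mm wide in y, 82 mm high) stands at x = -47, y = +85 mm.
- stop_face (a point): middle of the inner face of the white end stop, a plate 76 mm wide, 14 mm thick, 58 mm high that closes the trough at its +y end; this point is at x = 0, y = +140, z = 30 mm of the cradle, axes as the cradle's; the salami comes from -y
- salami: the long salami, dark red with white specks, a round sausage 169 mm long, 37 mm thick, loose in the trough, its long axis (own y) along the cradle's y, starting with its end 34 to 91 mm short of the stop; origin at the middle of its underside (turns with it if it rolls); ends flat; 0.18 to 0.35 kg, slides with 1 to 4 N
- salami_mid (a point): the centre of the long salami, on its axis, 31 mm above the worktop while it lies in the trough
- salami_nose (a point): the salami's end that faces the stop, on its long axis (84 mm from its middle toward the cradle's +y)
- clamp (a joint): clamp lever angle, rad: 0 = open (upright, leaning 0.17 toward the cradle's -x), grows as it swings over the trough toward +x; level at 1.74, where its foot sits on the salami; 1.82 if nothing is under it. An over-centre spring drives it back to open below 0.88 and shut above it, in about half a second. Pushing 70 to 110 mm from the pivot takes 4 to 9 N at first, less toward the centre.
- lever_knob (a point): centre of the red ball (22 mm across) at the lever's end, 146 mm from the pivot. The lever is a straight bar 8 x 14 mm; from 94 mm to the ball a red round grip 18 mm thick; a rubber foot stands on its +x side 47 mm from the pivot, a spring strut on its -y side (to 25 mm off the middle) up to 45 mm from it
- clamp_pivot (a point): the lever's pivot, at x = -47, y = +85 mm of the cradle and 72 mm above the worktop; the pivot axis runs along the cradle's y
- cheese_wedge: yellow cheese wedge, 56 x 81 x 41 mm, on the worktop left of the cradle; leave it; origin at the middle of its underside
- tape_roll: roll of buff tape, 100 mm across, 24 mm high, front left; leave it; origin at the centre of its underside
- paprika_tin: red tin with a white cap, 54 mm across, 85 mm high, standing to the right; leave it; origin at the centre of its underside
- honey_jar: hexagonal honey jar, 68 x 76 x 91 mm, standing to the right; leave it; origin at the centre of its underside
- tongs: steel tongs, 262 mm long, 24 mm high, lying front right; leave them; origin at the middle of their underside

How it is judged (in metres and radians):
On the way, in this order (a step that is already met when the one before it is completed fails the run):
1. the long salami lies in the trough with its end against the stop, the lever still open (y of salami_nose in the frame of stop_face above -0.007 m and x of salami_mid in the frame of cradle between -0.015 and 0.015 m and z of salami_mid in the frame of cradle below 0.04 m and value of joint clamp below 0.6 rad), for 0.2 s.
2. the lever has snapped over onto the salami (value of joint clamp above 1.6 rad and contact force between clamp and salami above 2 N), for 0.2 s.
At the end, for the whole second after the job is handed in: The salami lies in the trough (within 15 mm of its middle line) with its end within 7 mm of the stop, the lever is snapped down past 1.6 rad with its foot pressing on the salami with more than 2 N, and everything is at rest (all of step 2 and y of salami_nose in the frame of stop_face above -0.007 m and x of salami_mid in the frame of cradle between -0.015 and 0.015 m and z of salami_mid in the frame of cradle below 0.04 m and linear speed of salami below 0.02 m/s and velocity of joint clamp below 0.1 rad/s); the robot touches nothing.
It fails at once if the long salami is lifted out of the trough (its middle more than 19 mm above where it lies) (z of salami_mid in the frame of cradle above 0.05 m).
It fails at once if the cheese wedge, tape roll, red tin, honey jar or tongs is moved more than 30 mm (distance of any of cheese_wedge, tape_roll, paprika_tin, honey_jar, tongs from where it was at the start of the episode above 0.03 m).
It also fails if it takes over 48 s, if anything falls off the work surface, if the arm or the gripper's body presses on something with over 40 N, if the wrist force passes 120 N, or if a joint passes its speed limit or range.

## Working session

There is one attempt and no reset: what is moved stays moved. The work goes in short steps, Python scripts to look and compute and a tool call to move; the robot and the scene stay as the last step left them, time stands still between calls to the robot, and variables do not carry over. Pictures are saved under pics/ and viewed, at most 10 in all, crops included, and the job is handed in when it is done.

Besides the shell and the picture viewer there is one more tool, called after "Request:" as name(argument=value, ...), one argument or row to a line, values as JSON. carry_out: Moves the arm, as the interface text tells. Its arguments: {"type":"object","properties":{"increments":{"type":"array","items":{"type":"array","items":{"type":"number"}}}},"required":["increments"]}

```bash
mkdir -p pics; cat > h.py <<'E'
import numpy as np, cv2
from rig import robot, vision
def pts(name, d):
    """world points (HxWx3) from depth"""
    c=vision.calibration(name); K=np.array(c["K"]); k1=c["k1"]
    h,w=d.shape; u,v=np.meshgrid(np.arange(w),np.arange(h))
    n=cv2.undistortPoints(np.stack([u,v],-1).reshape(-1,1,2).astype(np.float64),K,np.array([k1,0,0,0,0.])).reshape(h,w,2)
    P=np.dstack([n*d[...,None],d])
    return (P-np.array(c["t"]))@np.array(c["R"])
E
python3 - <<'E'
from h import *
s=robot.sense(); print(s, robot.pinch_z)
for n in("scene","top"):
    p,d=vision.capture(n); cv2.imwrite(f"pics/{n}0.png",p); np.savez(f"{n}0.npz",p=p,d=d)
    print(n,vision.calibration(n))
E
```

```text
{'clock': 0.0, 'qpos': array([-1.20575782,  0.38382944,  0.0438188 ,  1.59960887, -0.01787775,
        1.16121573, -0.04987146]), 'qd': array([ 6.12150985e-05, -8.18434580e-05, -4.64407218e-04, -5.11851565e-04,
        5.61260972e-05,  2.45867632e-04,  1.03646300e-03]), 'effort': array([-4.62989319e-04, -4.33471799e+01,  1.02426354e+00, -2.49511009e+01,
        1.05873041e-02,  1.12457899e-02, -1.42052130e-06]), 'eef_pos': array([289.79146534, 580.74723949, 229.87437488]), 'tcp_rot': array([-0.72024776, -3.05744273,  0.00413029]), 'contact_force': array([-1.23948919, -0.63442087, -0.5443753 ]), 'ft_torque': array([-0.01879892,  0.02909622, -0.00121084]), 'grasp_force': 0.0, 'finger_gap': 85.74603359576719} 18.700000000000003
scene {'K': array([[446.26557383,   0.        , 320.06898481],
       [  0.        , 446.26557383, 195.55412651],
       [  0.        ,   0.        ,   1.        ]]), 'k1': 0.02963416415669091, 'R': array([[ 0.82941053, -0.55863545,  0.00214702],
       [-0.38811474, -0.57899285, -0.71703154],
       [ 0.40180234,  0.59388022, -0.69703742]]), 't': array([-376.70899503,  346.44584891, 1238.34986953])}
top {'K': array([[452.33753667,   0.        , 322.46929577],
       [  0.        , 452.33753667, 195.98365754],
       [  0.        ,   0.        ,   1.        ]]), 'k1': -0.040608763808276716, 'R': array([[ 0.44020828, -0.89789204,  0.00255984],
       [-0.85629928, -0.42067093, -0.29964564],
       [ 0.27012629,  0.1297145 , -0.95404713]]), 't': array([-177.84734834,  475.45239339, 1758.64711262])}
```

View pics/scene0.png

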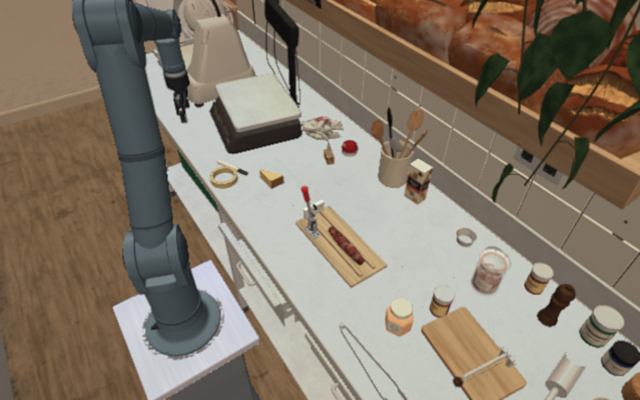

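View pics/top0.png

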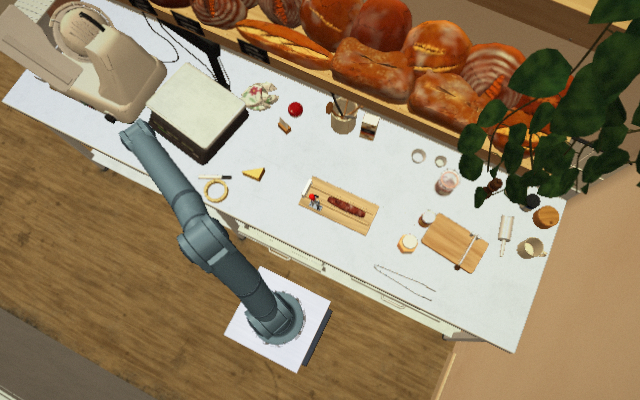

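The scene view shows the cradle around (340,243), the lever knob at (305,188), the white stop at (320,207) and the salami around (346,244). In the top view they are at (339,205), (312,197), (307,186) and (346,206). Next I measure them.

```bash
cat > m.py <<'E'
from h import *
def measure(n,p,d,roi):
    W=pts(n,d); hsv=cv2.cvtColor(p,cv2.COLOR_BGR2HSV).astype(int)
    H,S,V=[hsv[...,i] for i in range(3)]
    r=np.zeros(d.shape,bool); x0,x1,y0,y1=roi; r[y0:y1,x0:x1]=1; r&=d>0
    z=W[...,2]
    board=r&(H>8)&(H<25)&(S>60)&(V>110)&(z<32)&(z>2)
    k,l,st,_=cv2.connectedComponentsWithStats(board.astype(np.uint8))
    q=W[board&(z<20)]
    rect=cv2.minAreaRect(q[:,:2].astype(np.float32)); print(n,"board",len(q),rect,"z",np.median(q[:,2]))
    sal=r&((H<9)|(H>172))&(S>70)&(V<170)&(z>15)&(z<60)
    q=W[sal]; rs=cv2.minAreaRect(q[:,:2].astype(np.float32)); print("sal",len(q),rs,"zmax",np.percentile(q[:,2],[5,50,95]))
    red=r&((H<6)|(H>174))&(S>150)&(z>80); q=W[red]
    print("red",len(q),q.min(0) if len(q) else 0,q.max(0) if len(q) else 0)
    c,(w,h),a=rect; a=np.deg2rad(a); dl=np.array([np.cos(a),np.sin(a)]) if w>h else np.array([-np.sin(a),np.cos(a)])
    if len(W[red]): 
        if dl@(W[red].mean(0)[:2]-c)<0: dl=-dl
    ex=np.array([dl[1],-dl[0]]) # +x = y rotated -90
    C=np.array(c); loc=lambda m:np.c_[(W[m][:,:2]-C)@ex,(W[m][:,:2]-C)@dl,W[m][:,2]]
    print("ydir",dl,"yaw",np.arctan2(-dl[0],dl[1]))
    L=loc(sal); print("sal local pct",np.percentile(L,[1,5,50,95,99],axis=0).round(1).tolist())
    L=loc(red); print("red local",L.round(0)[np.argsort(L[:,2])][::max(1,len(L)//8)].tolist())
    wh=r&(S<40)&(V>150)&(z>40)&(z<75); print("white",np.percentile(loc(wh),[3,50,97],axis=0).round(1).tolist())
E
python3 - <<'E'
from m import *
for n,roi in(("scene",(285,395,180,290)),("top",(290,385,170,240))):
    f=np.load(n+"0.npz"); measure(n,f["p"],f["d"],roi)
    x0,x1,y0,y1=roi; cv2.imwrite(f"pics/{n}c.png",cv2.resize(f["p"][y0:y1,x0:x1],None,fx=5,fy=5))
E
```

```text
scene board 2226 ((640.1843872070312, -16.609710693359375), (391.79949951171875, 313.0985107421875), 0.5605738759040833) z 11.764342940016132
sal 370 ((510.2013244628906, -53.45513153076172), (26.904443740844727, 163.45248413085938), 1.6165385246276855) zmax [33.9294252  43.05697837 49.68826911]
red 59 [433.53937636  55.01959447 170.84144449] [450.68696225  72.81102461 227.0431052 ]
ydir [-0.99995214 -0.0097837 ] yaw 1.580580186630089
sal local pct [[-114.7, 117.8, 30.5], [-107.7, 119.8, 33.9], [-41.6, 131.6, 43.1], [33.4, 141.1, 49.7], [43.3, 142.4, 51.9]]
red local [[78.0, 193.0, 171.0], [79.0, 195.0, 179.0], [79.0, 195.0, 188.0], [84.0, 199.0, 198.0], [78.0, 199.0, 207.0], [74.0, 202.0, 216.0], [85.0, 190.0, 221.0], [84.0, 201.0, 224.0], [83.0, 205.0, 226.0]]
white [[138.5, 88.4, 43.2], [146.1, 112.8, 56.9], [153.1, 160.8, 60.6]]
top board 1376 ((517.4969482421875, -18.81439208984375), (141.63491821289062, 307.3294372558594), 0.4787002503871918) z 14.265965021385357
sal 244 ((515.2709350585938, -51.06389617919922), (29.56838035583496, 161.03343200683594), 1.2219548225402832) zmax [36.63717999 45.74106289 55.12557059]
red 31 [435.69529568  56.14832897 125.66313974] [459.1466643   75.47343427 235.26106514]
ydir [-0.0083548  0.9999651] yaw 0.008354895499377757
sal local pct [[-16.7, -111.0, 32.1], [-14.4, -103.3, 36.6], [-4.3, -28.4, 45.7], [9.3, 37.2, 55.1], [11.5, 45.4, 56.7]]
red local [[-58.0, 88.0, 126.0], [-66.0, 79.0, 189.0], [-79.0, 88.0, 214.0], [-77.0, 81.0, 220.0], [-70.0, 92.0, 221.0], [-75.0, 82.0, 223.0], [-73.0, 95.0, 226.0], [-81.0, 83.0, 227.0], [-75.0, 86.0, 231.0], [-70.0, 92.0, 232.0], [-70.0, 80.0, 235.0]]
white [[-63.7, 72.7, 52.0], [0.7, 147.9, 60.0], [35.6, 155.1, 66.6]]
```

View pics/scenec.png

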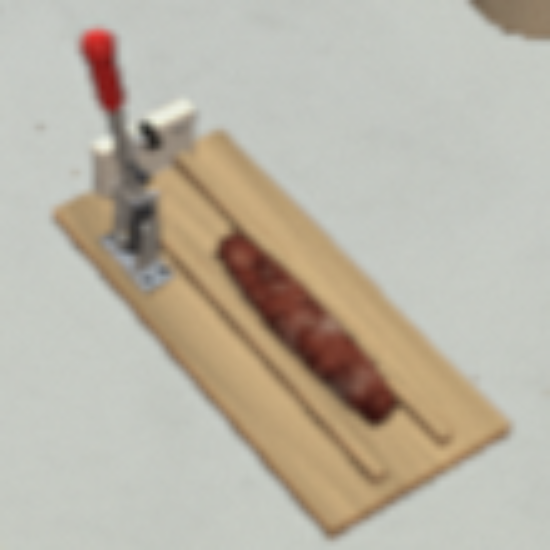

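The crop shows the lever open, its knob at the top left, the salami short of the stop and the trough's open end at the lower right. The top-view measurement fits the given sizes (board 142 x 307, stop plate at 148). I'll rise, shut the fingers and square the tool to the cradle, and refine the board fit at the same time.

Request:
carry_out(
  increments=[
    [0,0,0,-25,-0.116],
    [0,0,0,-25,-0.116],
    [0,0,0,-25,-0.116],
    [0,0,0,-25,-0.115],
    [0,0,0,0,0],
  ],
)

```text
clock: 0.52
eef_pos: [291.4, 584.1, 337.6]
tcp_rot: [-0.005, 3.138, 0.015]
contact_force: [0.4, 0.3, 1.7]
finger_gap: 25.6
grasp_force: 0.0
```

```bash
python3 - <<'E'
from m import *
s=robot.sense(); print(s["eef_pos"],s["tcp_rot"],cv2.Rodrigues(s["tcp_rot"])[0].round(3).tolist())
for n,roi in(("scene",(290,388,200,290)),("top",(290,385,170,240))):
    f=np.load(n+"0.npz"); W=pts(n,f["d"]); roiq=W[roi[2]:roi[3],roi[0]:roi[1]]
    hsv=cv2.cvtColor(f["p"],cv2.COLOR_BGR2HSV)[roi[2]:roi[3],roi[0]:roi[1]].astype(int)
    b=((hsv[...,0]>8)&(hsv[...,0]<25)&(hsv[...,1]>60)&(hsv[...,2]>90)&(roiq[...,2]>0)&(roiq[...,2]<30)).astype(np.uint8)
    k,l,st,_=cv2.connectedComponentsWithStats(b); b=l==1+np.argmax(st[1:,4])
    q=roiq[b]; print(n,len(q),cv2.minAreaRect(q[:,:2].astype(np.float32)))
    # long edges: per y-bin extreme x -> line fit
    for sgn in(-1,1):
        yy,xx=[],[]
        for y in range(-150,120,12):
            t=q[abs(q[:,1]-y)<6]
            if len(t)>5: yy.append(y); xx.append(sgn*np.max(sgn*t[:,0]))
        a=np.polyfit(yy,xx,1); print("edge x = %.4f*y + %.1f"%tuple(a), np.std(np.polyval(a,yy)-xx).round(1))
E
```

```text
[291.41562905 584.13721814 337.64944081] [-0.00470206  3.13751924  0.01506845] [[-1.0, -0.003, 0.004], [-0.003, 1.0, 0.01], [-0.004, 0.01, -1.0]]
scene 2610 ((514.5574340820312, -17.73126220703125), (140.9937286376953, 313.1118469238281), 0.7128768563270569)
edge x = -0.0077*y + 445.3 0.7
edge x = -0.0146*y + 582.0 1.6
top 1821 ((517.4969482421875, -18.81439208984375), (141.63491821289062, 307.3294372558594), 0.4787002503871918)
edge x = -0.0029*y + 448.3 0.8
edge x = -0.0100*y + 585.3 1.3
```

Request:
carry_out(
  increments=[
    [0,-10,-35,0,0],
    [0,-10,-35,0,0],
    [0,-10,-35,0,0],
    [0,-10,-35,0,0],
    [0,-10,-35,0,0],
    [0,-10,-35,0,0],
    [0,-10,-35,0,0],
    [0,-10,-35,0,0],
    [0,-10,-35,0,0],
    [0,-10,-35,0,0],
  ],
)

```text
clock: 1.35
eef_pos: [390.0, 229.5, 330.4]
tcp_rot: [-0.002, -3.141, 0.001]
contact_force: [-0.3, 0.2, 0.5]
finger_gap: -0.2
grasp_force: 0.0
```

Request:
carry_out(
  increments=[
    [0,-10,-35,0,0],
    [0,-10,-35,0,0],
    [0,-10,-35,0,0],
    [0,-10,-35,0,0],
    [0,-10,-35,0,0],
    [0,-10,-35,0,0],
    [0,-10,-35,0,0],
    [0,-10,-35,0,0],
    [0,-10,-35,0,0],
    [0,-10,-35,0,0],
  ],
)

```text
clock: 2.18
eef_pos: [489.9, -120.0, 330.6]
tcp_rot: [-0.001, -3.141, -0.001]
contact_force: [1.2, -0.2, 0.4]
finger_gap: -0.0
grasp_force: 0.0
```

Request:
carry_out(
  increments=[
    [0,-13,-37,0,0],
    [0,-13,-37,0,0],
    [0,0,0,0,0],
    [0,0,0,0,0],
  ],
)

```text
clock: 2.52
eef_pos: [515.5, -195.3, 330.2]
tcp_rot: [-0.011, -3.139, 0.003]
contact_force: [-0.1, 0.9, -0.1]
finger_gap: 0.0
grasp_force: 0.0
```

```bash
cat > w.py <<'E'
from h import *
def wrist(tag):
    s=robot.sense(); p,d=vision.capture("wrist"); c=vision.calibration("wrist")
    T=np.eye(4); T[:3,:3]=cv2.Rodrigues(s["tcp_rot"])[0]; T[:3,3]=s["eef_pos"]
    M=T@np.array(c["hand_eye"]); h,w=d.shape
    u,v=np.meshgrid(np.arange(w),np.arange(h))
    n=cv2.undistortPoints(np.stack([u,v],-1).reshape(-1,1,2).astype(np.float64),np.array(c["K"]),np.array([c["k1"],0,0,0,0.])).reshape(h,w,2)
    W=np.dstack([n*d[...,None],d])@M[:3,:3].T+M[:3,3]; W[d==0]=np.nan
    cv2.imwrite(f"pics/w{tag}.png",p); print(s["eef_pos"].round(1),s["tcp_rot"].round(3),s["contact_force"].round(1),s["qpos"].round(2))
    return p,W
def salami(p,W):
    hsv=cv2.cvtColor(p,cv2.COLOR_BGR2HSV).astype(int); H,S,V=hsv[...,0],hsv[...,1],hsv[...,2]
    m=(((H<10)|(H>170))&(S>70)&(V<190)&(W[...,2]>14)&(W[...,2]<58)&(abs(W[...,0]-516)<30)&(abs(W[...,1]+18)<160)).astype(np.uint8)
    m=cv2.morphologyEx(m,cv2.MORPH_OPEN,np.ones((3,3)))
    q=W[m>0]; print("sal",len(q),np.percentile(q,[.5,2,50,98,99.5],axis=0).round(1).tolist(),cv2.minAreaRect(q[:,:2].astype(np.float32)))
E
python3 - <<'E'
from w import *
p,W=wrist("1"); salami(p,W)
E
```

```text
[ 515.5 -195.3  330.2] [-1.100e-02 -3.139e+00  3.000e-03] [-0.1  0.9 -0.1] [-0.4   0.14  0.76  1.74 -0.1   1.3   1.95]
sal 1797 [[499.5, -132.5, 32.1], [499.9, -129.6, 33.8], [513.1, -54.3, 44.5], [530.1, 25.3, 49.6], [531.0, 28.5, 50.1]] ((514.9769897460938, -51.73728942871094), (32.97874450683594, 163.4661102294922), 0.4274222254753113)
```

View pics/w1.png

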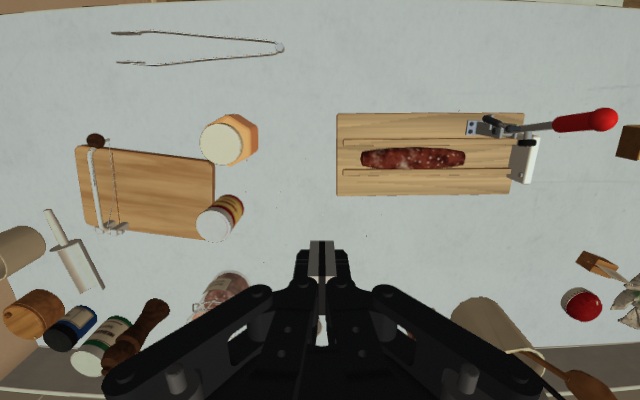

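The wrist view shows the salami in the trough at (413,158), the lever at the upper right and clear space behind the tail. The tail is at y of about -134 and the axis at x of about 515. I descend behind it.

Request:
carry_out(
  increments=[
    [0,0,1,35,0],
    [0,0,1,35,0],
    [0,0,2,35,0],
    [0,0,2,35,0],
    [0,0,2,35,0],
    [0,0,2,35,0],
    [0,0,1,30,0],
    [0,0,1,25,0],
    [0,0,0,20,0],
    [0,0,0,0,0],
  ],
)

```text
clock: 3.4
eef_pos: [512.4, -175.7, 41.8]
tcp_rot: [0.006, -3.132, -0.006]
contact_force: [-1.4, -0.1, -0.1]
finger_gap: -0.1
grasp_force: 0.0
```

Request:
carry_out(
  increments=[
    [0,0,0,12,0],
    [0,0,0,8,0],
    [0,0,0,2,0],
    [0,0,0,0,0],
    [0,0,0,0,0],
  ],
)

```text
clock: 3.82
eef_pos: [517.1, -180.5, 25.1]
tcp_rot: [-0.0, 3.14, -0.0]
contact_force: [-0.4, -0.2, 0.3]
finger_gap: -0.1
grasp_force: 0.0
```

Request:
carry_out(
  increments=[
    [0,0.1,7,0,0],
    [0,0.1,7,0,0],
    [0,0.1,6,0,0],
    [0,0.1,5,0,0],
    [0,0.1,5,0,0],
    [0,0.1,5,0,0],
    [0,0.1,5,0,0],
    [0,0.1,5,0,0],
    [0,0.1,5,0,0],
    [0,0.1,5,0,0],
  ],
)

```text
clock: 4.65
eef_pos: [515.4, -125.4, 24.4]
tcp_rot: [0.001, 3.141, -0.001]
contact_force: [0.3, -3.2, 0.9]
finger_gap: -0.1
grasp_force: 1.0
```

Request:
carry_out(
  increments=[
    [0,0.1,5,0,0],
    [0,0.1,5,0,0],
    [0,0.1,5,0,0],
    [0,0.1,5,0,0],
    [0,0.1,5,0,0],
    [0,0,5,0,0],
    [0,0,5,0,0],
    [0,0,4,0,0],
    [0,0,0,0,0],
    [0,0,0,0,0],
  ],
)

```text
clock: 5.48
eef_pos: [514.6, -84.8, 24.0]
tcp_rot: [0.002, -3.141, -0.002]
contact_force: [0.6, -0.3, 0.7]
finger_gap: 0.0
grasp_force: 0.0
```

```bash
python3 - <<'E'
from w import *
p,W=wrist("2"); salami(p,W)
E
```

```text
[514.6 -84.8  24. ] [ 2.000e-03 -3.141e+00 -2.000e-03] [ 0.6 -0.3  0.7] [-0.41  0.5   0.58  2.06 -0.43  0.7   2.02]
sal 14309 [[497.8, -69.1, 27.7], [498.3, -66.4, 30.2], [508.0, 3.6, 43.9], [524.8, 87.3, 49.2], [526.9, 92.6, 49.7]] ((520.3036499023438, 26.01923370361328), (196.5439453125, 45.85052490234375), 86.6705322265625)
```

Request:
carry_out(
  increments=[
    [0,0,4,0,0],
    [0,0,4,0,0],
    [0,0,4,0,0],
    [0,0,3,0,0],
    [0,0,3,0,0],
    [0,0,2,0,0],
    [0,0,1,0,0],
  ],
)

```text
clock: 6.12
eef_pos: [514.7, -64.7, 24.1]
tcp_rot: [0.001, -3.141, -0.0]
contact_force: [0.8, -1.3, 0.5]
finger_gap: -0.1
grasp_force: 0.6
```

Request:
carry_out(
  increments=[
    [0,0,2,0,0],
    [0,0,1,0,0],
    [0,0,0,0,0],
  ],
)

```text
clock: 6.37
eef_pos: [514.8, -61.9, 24.2]
tcp_rot: [0.001, -3.141, -0.001]
contact_force: [0.3, -0.5, -0.0]
finger_gap: 0.5
grasp_force: 0.2
```

Request:
carry_out(
  increments=[
    [0,0,1,0,0],
    [0,0,1,0,0],
    [0,0,1,0,0],
    [0,0,0,0,0],
  ],
)

```text
clock: 6.7
eef_pos: [514.9, -59.5, 24.3]
tcp_rot: [-0.0, 3.141, -0.001]
contact_force: [-0.4, -0.7, -0.6]
finger_gap: -0.1
grasp_force: 0.8
```

Request:
carry_out(
  increments=[
    [0,0,1,0,0],
    [0,0,1,0,0],
    [0,0,0,0,0],
  ],
)

```text
clock: 6.95
eef_pos: [515.1, -59.4, 24.5]
tcp_rot: [0.002, 3.14, -0.004]
contact_force: [0.6, -4.2, -0.8]
finger_gap: 0.1
grasp_force: 2.5
```

Request:
carry_out(
  increments=[
    [0,0,2,0,0],
    [0,0,1,0,0],
    [0,0,0,0,0],
    [0,0,0,0,0],
  ],
)

```text
clock: 7.28
eef_pos: [515.3, -59.3, 24.7]
tcp_rot: [0.005, 3.139, -0.009]
contact_force: [0.8, -9.7, -1.2]
finger_gap: -0.0
grasp_force: 4.5
```

```bash
python3 - <<'E'
from w import *
p,W=wrist("3"); salami(p,W)
p,d=vision.capture("scene"); cv2.imwrite("pics/s3.png",cv2.resize(p[180:290,285:395],None,fx=5,fy=5,interpolation=2))
E
```

```text
[515.3 -59.3  24.7] [ 0.005  3.139 -0.009] [ 0.8 -9.7 -1.2] [-0.47  0.49  0.59  2.07 -0.42  0.69  1.96]
sal 14387 [[498.2, -43.6, 28.0], [498.8, -41.0, 30.5], [508.4, 29.2, 44.2], [525.2, 112.0, 49.4], [527.5, 117.2, 49.9]] ((514.5838623046875, 39.79673767089844), (172.1611328125, 35.3516731262207), 86.60736846923828)
```

View pics/w3.png

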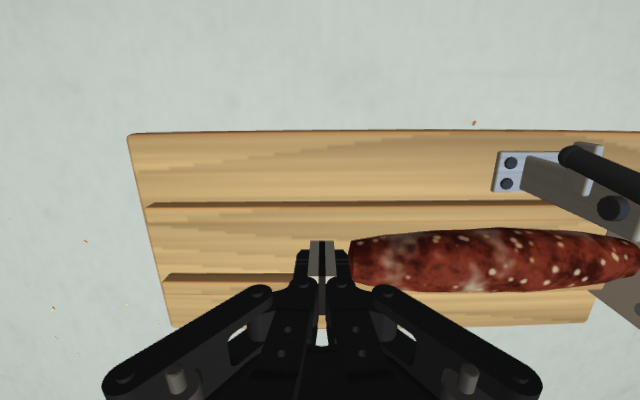

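The picture shows the fingers against the salami's tail at (350,262). The tail has stalled at 9.7 N, and its nose is at the stop's y of about 121. I back off, rise and go to the near side of the lever.

Request:
carry_out(
  increments=[
    [0,0,-6,0,0],
    [0,0,-10,0,0],
    [0,0,-14,0,0],
    [0,0,-5,-15,0],
    [0,0,0,-35,0],
    [0,0,0,-35,0],
    [0,0,0,-35,0],
    [0,0,0,-35,0],
    [0,0,0,-35,0],
    [0,0,0,-35,0],
  ],
)

```text
clock: 8.22
eef_pos: [514.3, -88.7, 251.0]
tcp_rot: [0.001, -3.141, -0.003]
contact_force: [1.1, 0.4, 0.5]
finger_gap: -0.1
grasp_force: 0.0
```

Request:
carry_out(
  increments=[
    [0,0,0,-35,0],
    [0,0,0,-30,0],
    [0,18,20,0,0],
    [0,18,20,0,0],
    [0,18,20,0,0],
    [0,18,20,0,0],
    [0,18,20,0,0],
    [0,18,20,0,0],
    [0,14,20,0,0],
    [0,0,0,0,0],
  ],
)

```text
clock: 9.05
eef_pos: [389.6, 55.2, 314.1]
tcp_rot: [0.014, -3.139, -0.004]
contact_force: [1.2, 0.2, -1.1]
finger_gap: -0.3
grasp_force: 0.0
```

Request:
carry_out(
  increments=[
    [0,0,0,0,0],
    [0,0,0,0,0],
  ],
)

```text
clock: 9.22
eef_pos: [392.9, 50.3, 314.5]
tcp_rot: [-0.001, 3.141, 0.0]
contact_force: [0.7, -0.0, 0.1]
finger_gap: -0.1
grasp_force: 0.0
```

```bash
python3 - <<'E'
from w import *
p,W=wrist("4"); salami(p,W)
hsv=cv2.cvtColor(p,cv2.COLOR_BGR2HSV).astype(int)
m=((hsv[...,0]<6)|(hsv[...,0]>174))&(hsv[...,1]>150)&(W[...,2]>130)&(W[...,2]<260)
q=W[m]; print(len(q), np.percentile(q,[1,50,99],axis=0).round(1).tolist() if len(q) else 0)
E
```

```text
[392.9  50.3 314.5] [-1.000e-03  3.141e+00  0.000e+00] [ 0.7 -0.   0.1] [-0.79 -0.25  0.48  2.07  0.12  1.3   1.21]
sal 1312 [[498.2, -41.3, 32.2], [498.9, -38.9, 33.8], [509.7, 24.5, 44.0], [526.5, 116.8, 49.2], [529.4, 119.0, 49.9]] ((514.71875, 39.2852668762207), (164.0009765625, 34.370121002197266), 87.46062469482422)
374 [[432.7, 59.2, 170.2], [438.5, 68.1, 218.0], [447.4, 77.6, 226.6]]
```

Request:
carry_out(
  increments=[
    [0,2,8,25,0],
    [0,2,8,30,0],
    [0,0,1,30,0],
    [0,0,0,30,0],
    [0,0,0,22,0],
    [0,0,0,12,0],
    [0,0,0,0,0],
    [0,0,0,0,0],
  ],
)

```text
clock: 9.93
eef_pos: [389.0, 66.6, 165.0]
tcp_rot: [-0.003, -3.14, 0.002]
contact_force: [-0.2, 0.6, 0.3]
finger_gap: -0.3
grasp_force: 0.0
```

Request:
carry_out(
  increments=[
    [0,-8,0,0,0],
    [0,-8,0,0,0],
    [0,-7,0,0,0],
    [0,-6,0,0,0],
    [0,-6,0,0,0],
    [0,-6,0,0,0],
    [0,-6,0,0,0],
    [0,-6,0,0,0],
    [0,-6,0,0,0],
    [0,-6,0,0,0],
  ],
)

```text
clock: 10.77
eef_pos: [453.3, 67.8, 164.8]
tcp_rot: [0.001, -3.139, 0.0]
contact_force: [-4.5, 0.1, 0.1]
finger_gap: 0.3
grasp_force: 0.1
```

Request:
carry_out(
  increments=[
    [0,-7,0,0,0],
    [0,-7,0,0,0],
    [0,-7,0,2,0],
    [0,-7,0,2,0],
    [0,-7,0,3,0],
    [0,-7,0,3,0],
  ],
)

```text
clock: 11.27
eef_pos: [497.9, 67.9, 155.7]
tcp_rot: [-0.001, 3.138, 0.001]
contact_force: [-2.8, 0.5, 2.2]
finger_gap: 0.2
grasp_force: 1.4
```

Request:
carry_out(
  increments=[
    [0,-7,0,2,0],
    [0,-7,0,2,0],
    [0,-7,0,2,0],
    [0,-7,0,2,0],
    [0,-6,0,1,0],
    [0,0,0,0,0],
  ],
)

```text
clock: 11.77
eef_pos: [531.8, 67.5, 146.3]
tcp_rot: [0.0, 3.139, -0.001]
contact_force: [-0.7, 0.9, 0.5]
finger_gap: -0.3
grasp_force: 0.0
```

Contact is lost, so the lever has probably snapped over. I rise clear and check.

Request:
carry_out(
  increments=[
    [0,0,0,-20,0],
    [0,0,0,-30,0],
    [0,8,-15,-30,0],
    [0,15,-25,-30,0],
    [0,15,-30,-30,0],
    [0,15,-30,-10,0],
    [0,15,-30,0,0],
    [0,0,0,0,0],
    [0,0,0,0,0],
    [0,0,0,0,0],
  ],
)

```text
clock: 12.6
eef_pos: [463.0, -59.6, 294.0]
tcp_rot: [0.0, 3.141, 0.002]
contact_force: [-0.2, 1.2, 0.0]
finger_gap: -0.4
grasp_force: 0.0
```

```bash
python3 - <<'E'
from w import *
p,W=wrist("5"); salami(p,W)
hsv=cv2.cvtColor(p,cv2.COLOR_BGR2HSV).astype(int)
m=((hsv[...,0]<6)|(hsv[...,0]>174))&(hsv[...,1]>150)&(W[...,2]>60)&(W[...,2]<260)&(abs(W[...,1]-68)<25)
q=W[m]; print(len(q), np.percentile(q,[1,50,99],axis=0).round(1).tolist() if len(q) else 0)
E
```

```text
[463.  -59.6 294. ] [0.000e+00 3.141e+00 2.000e-03] [-0.2  1.2  0. ] [-0.66 -0.07  0.68  1.97  0.04  1.22  1.58]
sal 1581 [[498.1, -42.4, 31.4], [499.0, -40.7, 34.5], [511.1, 21.7, 43.9], [528.8, 115.6, 49.2], [530.0, 118.8, 50.0]] ((516.5960083007812, 39.542057037353516), (38.11126708984375, 166.96392822265625), 0.29702314734458923)
413 [[563.1, 58.9, 71.7], [591.9, 65.8, 79.4], [619.7, 75.6, 82.8]]
```

View pics/w5.png

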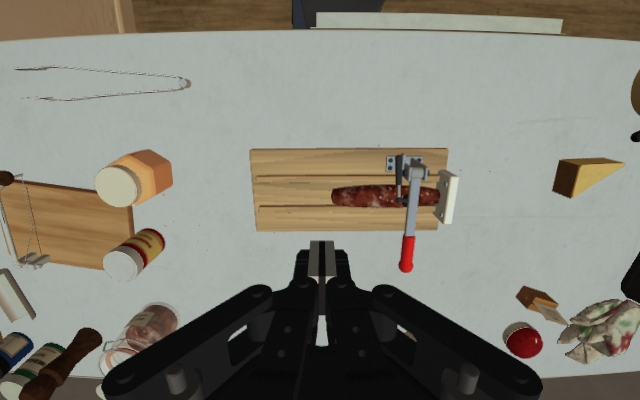

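The lever lies level across the salami, with its knob at (406,267) and a height of about 72 mm. The nose is against the stop at (440,196), the other things are untouched and the arm is clear. I hand the job in.

```bash
python3 -c "
from rig import robot
print(robot.close_job())"
```

```text
the job is handed in; nothing more can be done
None
```

I pushed the salami along the trough against the end stop, snapped the lever down level across it, moved the arm clear and handed the job in at about 12.7 s; it returned no verdict, and I had no way to measure the clamp's force on the salami.

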